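# Square a welded test bar and clamp it in the cam vice

### The job

The welded test bar lies loose, out of line, on the squaring plate. Push it snug into the corner, flush against both fences, so that it can be picked up straight; then lift it out and set it down (do not drop it) in the open vice, flat on the bed between the jaws with its end up against the end stop, and swing the vice lever fully home to clamp it. Leave the timer, sample box, caliper and brush where they are.

Things in the scene. Friction and masses are not known exactly. Their poses are not given: they have to be found in the camera images.
- squaring_plate: green plate fixed on the worktop at the robot's left, 145 (x) x 185 (y) x 10 mm, two steel fences on it. Origin: centre of its underside; top face at z = 10. Long fence on the near side, along y, inner face at x = -55; end fence on the left side, along x, inner face at y = +75; both 14 mm thick, 12 mm above the top. A bar snug in the corner lies along y, its origin at x = -35, y = +20.
- test_bar: loose aluminium bar, 40 (x) x 110 (y) x 28 (z) mm, about 0.36 kg, with a dark weld bead across the middle of its top (1.7 mm proud). Origin: centre of its underside; long axis y. Either end may go first; keep the bead up.
- vice: low blue vice fixed at the robot's right, base 150 (x) x 140 (y) x 14 mm. Origin: centre of its underside; bed (base top) at z = 14. The slot for the bar runs along x. Fixed jaw on the left, face at y = +46; moving jaw on the right, face at y = 0 or less when open (slot 46 mm or wider); both 96 mm long or less, 12 mm above the bed. Clamped, the bar lies along x, origin at x = 0, y = +26, z = 14.
- vice_stop (a point): middle of the end stop's face at bed height, at the far end of the vice's slot, on the line of the clamped bar (x = +55, y = +26, z = 14 mm in the vice's frame); the stop is 34 mm wide and 16 mm tall and the bar's end butts against it
- vice_lever (a joint): cam lever of the vice on a vertical hinge; rad, counter-clockwise from above positive. 0: it sticks out to the right (-y of the vice), jaw open; 1.5: end of travel, it points along the vice's +x, bar clamped (jaw meets bar at about 1.43). Starts between -0.4 and 0, stays where it is left, takes about 5 N at the knob, up to 10 N as it clamps.
- vice_knob (a point): middle of the lever's upright black knob at half its height, 85 mm from the hinge axis; knob 18 mm in diameter, 30 mm tall, its top at z = 66.5 mm over the worktop; the lever bar below it tops out at z = 35.5 mm.
- vice_hinge (a point): point on the lever's vertical hinge axis at the height of the knob's top and centre of its turning; hub and cam below stay under z = 36 mm
- timer: small white kitchen timer, 60 x 62 x 17 mm, bystander; origin: centre of its underside
- sample_box: small blue specimen box, 44 x 60 x 26 mm, bystander; origin: centre of its underside
- caliper: caliper lying flat, 76 x 225 x 13 mm, long axis y, bystander; origin: centre of its underside
- brush: wooden brush handle, 18 x 156 x 19 mm, long axis y, bystander; origin: centre of its underside

How it is judged:
On the way, in this order (a step that is already met when the one before it is completed fails the run):
1. the bar lies flat on the squaring plate, flush against both fences (gaps under 2 mm, within 0.02 rad) (x of test_bar in the frame of squaring_plate between -0.037 and -0.033 m and y of test_bar in the frame of squaring_plate between 0.018 and 0.022 m and z of test_bar in the frame of squaring_plate below 0.012 m and angle between the y axis of test_bar and the y axis of squaring_plate, either way round below 0.02 rad), for 0.2 s.
2. the bar lies flat on the vice bed between the jaws, the lever still open (under 1.0 rad) (z of test_bar in the frame of vice between 0.012 and 0.017 m and x of test_bar in the frame of vice between -0.03 and 0.004 m and y of test_bar in the frame of vice between 0.015 and 0.03 m and angle between test_bar's own z axis and vertical below 0.06 rad and value of joint vice_lever below 1 rad), for 0.2 s.
At the end, for the whole second after the job is handed in: The bar lies flat on the vice bed, bead up, clamped against the fixed jaw (within 2 mm and 0.02 rad), its end within 3 mm of the end stop, the lever past 1.42 rad (1.5 is the end of travel), everything at rest (z of test_bar in the frame of vice between 0.012 and 0.0165 m and x of test_bar in the frame of vice between -0.003 and 0.003 m and y of test_bar in the frame of vice between 0.024 and 0.028 m and angle between the y axis of test_bar and the x axis of vice, either way round below 0.02 rad and angle between test_bar's own z axis and vertical below 0.03 rad and value of joint vice_lever above 1.42 rad and linear speed of test_bar below 0.01 m/s); the robot touches nothing.
It fails at once if the bar is let go in mid-air (not held by the fingers while higher than 60 mm) (height (world z) of test_bar above 0.06 m and contact force between test_bar and the fingers below 0.05 N).
It fails at once if the timer is moved more than 20 mm (distance of timer from where it was at the start of the episode above 0.02 m).
It fails at once if the sample box is moved more than 20 mm (distance of sample_box from where it was at the start of the episode above 0.02 m).
It fails at once if the caliper is moved more than 20 mm (distance of caliper from where it was at the start of the episode above 0.02 m).
It fails at once if the brush is moved more than 20 mm (distance of brush from where it was at the start of the episode above 0.02 m).
It also fails if it takes over 69 s, if anything falls off the work surface, if the arm or the gripper's body presses on something with over 40 N, if the wrist force passes 120 N, or if a joint passes its speed limit or range.

### The arm

A 7-joint arm with a two-finger parallel gripper is mounted at the origin on a cart in front of the work surface, level with it; the furniture and walls round the work are solid. World frame = base frame: x ahead of the robot, y to its left, z up, the work surface at z = 0. Lengths are in m, angles in rad, forces in N, time in s.
With the tool pointing down it reaches from about 0.35 to 0.9 m from the base axis. Payload 8.1 kg.
Tool frame: the origin (TCP) lies at the very end of the fingers, on their centre line; the grasp point (between the pads) lies 19 mm behind it (arm.tcp_to_grasp is the distance from the TCP to the grasp point, in m); z points along the fingers, y is the line along which they close (so a half turn about z gives the same grasp; the last joint's range is limited). The gripper opens to 92 mm and grips with 3 to 60 N. Pads are 19 mm wide; open, the fingers measure 130 mm over their backs; the gripper's body (75 mm by 190 mm) begins 47 mm behind the grasp point.
Start: joints at [-1.417, 0.434, 0.025, 1.573, -0.012, 1.134, -0.075], TCP at [0.159, 0.605, 0.227] pointing down, gripper open.
Joint ranges: [-2.62, 2.62], [-0.44, 2.09], [-1.27, 1.32], [0.08, 2.57], [-1.32, 4.46], [0.12, 2], [-2.74, 2.74]. Speed limits (rad/s): [2.22, 2.22, 3.01, 3.01, 3.14, 3.14, 3.14].

### API

Orientations are given as a rotation vector (axis times angle).
In Python, from cell import arm gives the robot as it stands.
- The arm moves only by the tool pendant, called after "Emit:" as name([rows], argument=value, ...), one row to a line, values as JSON. Schema: {"type":"object","properties":{"plan":{"type":"array","items":{"type":"array","items":{"type":"number"},"minItems":5,"maxItems":5},"minItems":1,"maxItems":10},"squeeze":{"type":"number"},"only":{"type":"string"},"quiet":{"type":"boolean"},"lines":{"type":"string"}},"required":["plan"],"additionalProperties":false}. plan is a list of rows, 1 to 10 of them, each of 5 numbers: dx, dy, dz in shares of the most that a row can go, 1 being 50 mm, then a turn about the tool's z in rad, then the opening from 0.0 (shut) to 1.0 (fully open); each row shifts and turns the commanded pose from where the row before left it, along the tool's axes as they then stand; what a row does not reach is not made up. A row lasts 1/10 s, in which the tool goes at most 0.05 m and 0.15 rad, less where a joint would pass 70% of its speed; a pose out of reach is approached as far as the arm can. The fingers move at their own pace and stop on an object; squeeze is the grip in N (left out, the last holds). Time passes only in rows, so rows that do not move let the fingers close. The tool returns the time, the measured TCP pose, the force, the opening and the grip force at its end. only (a regular expression) keeps the lines of the reply that match it, lines (a string "A,B") keeps lines A to B, and quiet returns only ok. Input that does not fit is refused with a message, and nothing moves.
- arm.observe(): the state, without advancing time (a new reading comes with each control period).
- arm.get_image(name): name is "scene" or "top" or "wrist"; returns a dict with "image" (420x560x3 uint8, blue, green, red), "fx", "fy", "cx", "cy" (pixels), "distortion" ([k1, k2, p1, p2, k3] as OpenCV has them; the pictures are not rectified), "cam_to_world" (4x4, takes a point from camera to world coordinates); the wrist camera has in their place "mount" (4x4, takes a point from camera to tool coordinates, whose origin is the TCP and whose axes are the flange's). Camera axes: x right, y down, z forward; pixel columns grow to the right and rows downward; lengths in m; the calibration is good to about 2 mm. A picture is of the moment at which its call begins: read the wrist's pose just before it. There is no depth.
- arm.sign_off(): hands the job in; it is judged then, once.
The state is a dict: "clock": time; "joints": joint angles; "dq": joint speeds; "joint_efforts": joint torques, N m; "position": TCP position; "ee_rot": TCP orientation; "force": force on the tool from outside, world axes, zero at the start; "ft_torque": the same for the moment, N m; "width": opening from 0.0 (shut) to 1.0 (fully open); "gripper_force": force on a finger pad.
Only numpy, scipy, OpenCV 4.12 (cv2) and the standard library are available. Lean on these libraries where they do the work, as an engineer would, in place of code of your own. Each camera call takes 0.05 s, during which the arm holds its last target. There are 200 camera calls.

## Working session

There is one attempt and no reset: what is moved stays moved. The work goes in short steps, Python scripts to look and compute and a tool call to move; the robot and the scene stay as the last step left them, time stands still between calls to the robot, and variables do not carry over. Pictures are saved under pics/ and viewed, at most 10 in all, crops included, and the job is handed in when it is done.

```bash
ls; mkdir -p pics
```

Run:
```python
from cell import arm
import cv2,json,numpy as np
s=arm.observe();print(s)
for n in("top","scene"):
    d=arm.get_image(n);cv2.imwrite(f"pics/{n}0.png",d["image"])
    print(n,{k:np.round(v,4).tolist() for k,v in d.items() if k!="image"})
    np.save(f"{n}.npy",d,allow_pickle=True)
print(arm.tcp_to_grasp)
```

```text
cell.py
pics
{'clock': 0.0, 'joints': array([-1.41658637,  0.43522228,  0.02497768,  1.57409296, -0.01159462,
        1.13396537, -0.07511257]), 'dq': array([-6.51639364e-06, -8.88215344e-05,  3.93834665e-04, -6.01136665e-04,
        1.41454758e-03, -2.85283964e-04,  2.35915978e-04]), 'joint_efforts': array([-3.23800969e-04, -6.67852306e+01,  9.84895751e-01, -3.14467514e+01,
       -6.04990683e-02,  4.25809657e-02,  1.52356397e-04]), 'position': array([0.15868017, 0.60400589, 0.22594705]), 'ee_rot': array([-4.02413301e-01, -3.11566119e+00,  2.42245831e-03]), 'force': array([0.3525495 , 0.06591713, 0.08714742]), 'ft_torque': array([0.02376043, 0.00301299, 0.04382772]), 'gripper_force': 0.0, 'width': 1.000081962998563}
top {'fx': 505.4154, 'fy': 505.4154, 'cx': 275.5056, 'cy': 213.3238, 'distortion': [0.0549, 0.0, 0.0, 0.0, 0.0], 'cam_to_world': [[-0.0253, -0.982, 0.1874, 0.2801], [-0.9997, 0.026, 0.0014, 0.051], [-0.0062, -0.1873, -0.9823, 1.5939], [0.0, 0.0, 0.0, 1.0]]}
scene {'fx': 521.3311, 'fy': 521.3311, 'cx': 282.746, 'cy': 208.2626, 'distortion': [0.0609, 0.0, 0.0, 0.0, 0.0], 'cam_to_world': [[-0.8662, -0.3232, 0.381, -0.1004], [-0.4993, 0.5895, -0.635, 1.1354], [-0.0194, -0.7403, -0.672, 1.2366], [0.0, 0.0, 0.0, 1.0]]}
0.0188
```

View pics/top0.png

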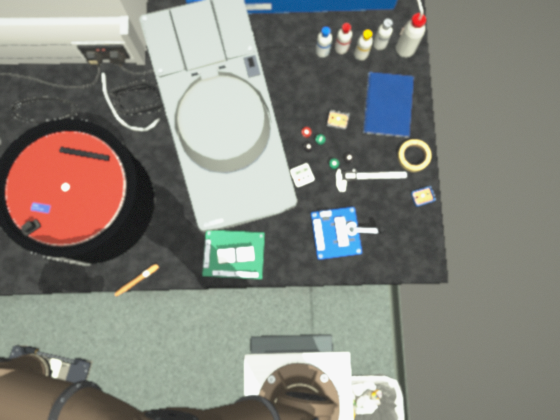

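View pics/scene0.png

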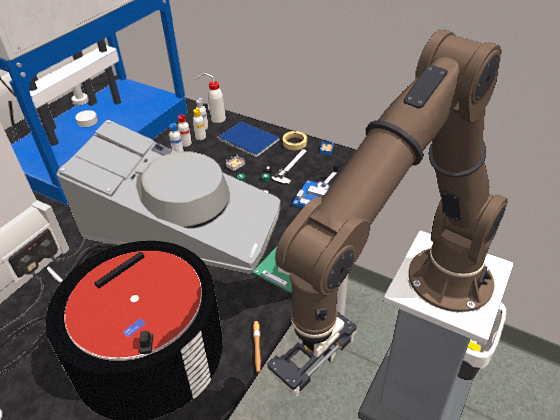

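Run:
```python
import cv2
im=cv2.imread("pics/top0.png")
c=im[195:290,195:400]
cv2.imwrite("pics/crop0.png",cv2.resize(c,None,fx=3.9,fy=3.9,interpolation=cv2.INTER_CUBIC))
```

```text
(no output)
```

View pics/crop0.png

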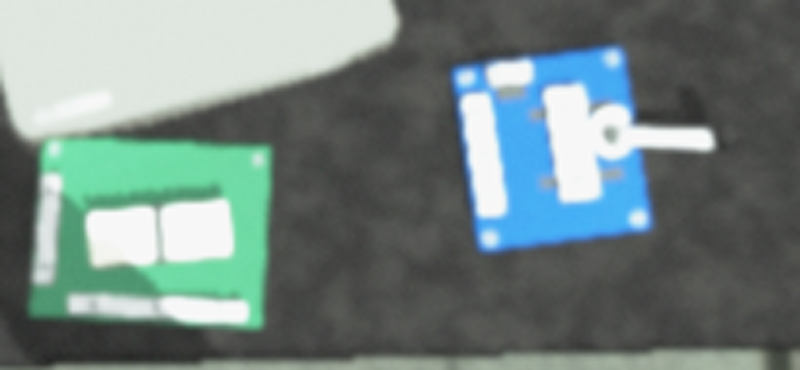

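Create h.py:
```python
import cv2,numpy as np
from scipy.spatial.transform import Rotation as R
def ray(d,uv,z,T=None):
    T=d["cam_to_world"] if T is None else T
    K=np.array([[d["fx"],0,d["cx"]],[0,d["fy"],d["cy"]],[0,0,1]])
    p=cv2.undistortPoints(np.array(uv,float).reshape(-1,1,2),K,np.array(d["distortion"],float)).reshape(-1,2)
    r=np.c_[p,np.ones(len(p))]@T[:3,:3].T
    o=T[:3,3]; return (o+r*((z-o[2])/r[:,2])[:,None])[:,:2]
def fit(obj,w):
    """2D rigid: returns origin, yaw, residual mm"""
    obj=np.array(obj,float);oc=obj.mean(0);wc=w.mean(0)
    a=obj-oc;b=w-wc
    th=np.arctan2((a[:,0]*b[:,1]-a[:,1]*b[:,0]).sum(),(a*b).sum())
    M=np.array([[np.cos(th),-np.sin(th)],[np.sin(th),np.cos(th)]])
    return wc-M@oc,th,1000*np.abs(w-(obj@M.T+wc-M@oc)).max(),M
def project(d,P,T):
    K=np.array([[d["fx"],0,d["cx"]],[0,d["fy"],d["cy"]],[0,0,1]])
    Ti=np.linalg.inv(T)
    return cv2.projectPoints(np.array(P,float).reshape(-1,3),cv2.Rodrigues(Ti[:3,:3])[0],Ti[:3,3],K,np.array(d["distortion"],float))[0].reshape(-1,2)
def wristT(s,d):
    T=np.eye(4);T[:3,:3]=R.from_rotvec(s["ee_rot"]).as_matrix();T[:3,3]=s["position"];return T@d["mount"]
```

Run:
```python
from h import *
d=np.load("top.npy",allow_pickle=True).item()
f=lambda l:[(195+(a+.5)/3.9-.5,195+(b+.5)/3.9-.5) for a,b in l]
def box(x,y): return [(x,y),(x,-y),(-x,-y),(-x,y)]
for n,o,p,z in (("plate",box(.0725,.0925),[(45,140),(272,147),(263,328),(29,317)],.01),("vice",box(.075,.07),[(453,70),(622,47),(652,229),(481,251)],.014),("bar",box(.02,.055),[(86,212),(232,200),(234,258),(94,268)],.038)):
    w=ray(d,f(p),z);print(n,[np.round(q,4) for q in fit(o,w)[:3]])
print("hinge,leverend",ray(d,f([(612,132),(714,138)]),.0355))
print("brush,timer,caliper ends",ray(d,[(117,293),(157,266),(302,175),(340,180),(406,175)],.015))
print("machine corner", ray(d,f([(20,135),(395,25)]),.1),ray(d,f([(20,135),(395,25)]),.0))
print(R.from_rotvec([-4.02413301e-01, -3.11566119e+00,  2.42245831e-03]).as_matrix())
from cell import arm
D=arm.get_image("wrist");print(np.round(D["mount"],3))
```

```text
plate [array([0.4552, 0.1878]), np.float64(-0.0707), np.float64(1.5841)]
vice [array([ 0.5143, -0.1364]), np.float64(0.108), np.float64(0.8652)]
bar [array([0.4501, 0.1781]), np.float64(0.0537), np.float64(3.6741)]
hinge,leverend [[ 0.52309262 -0.18238785]
 [ 0.51617326 -0.26308474]]
brush,timer,caliper ends [[ 0.34500473  0.54647884]
 [ 0.42425755  0.42604436]
 [ 0.70478861 -0.03541839]
 [ 0.68481513 -0.1568413 ]
 [ 0.69534342 -0.36858983]]
machine corner [[ 0.52264557  0.28069691]
 [ 0.60123018 -0.00955045]] [[ 0.53888336  0.29607486]
 [ 0.62272843 -0.01360165]]
[[-9.67183755e-01  2.54077790e-01 -2.47650815e-04]
 [ 2.54077868e-01  9.67182567e-01 -1.52303330e-03]
 [-1.47445384e-04 -1.53597566e-03 -9.99998810e-01]]
[[-0.    -0.952 -0.307  0.084]
 [ 1.    -0.    -0.    -0.001]
 [ 0.    -0.307  0.952 -0.158]
 [ 0.     0.     0.     1.   ]]
```

The rows are not in the units I measure in: shifts go in shares of 50 mm. I convert before sending: -0.035 m is -0.7, -0.03 m is -0.6.

Emit:
pendant([
  [-0.7,-0.6,0,0,1],
  [-0.7,-0.6,0,0,1],
  [-0.7,-0.6,0,0,1],
  [-0.7,-0.6,0,0,1],
  [-0.7,-0.6,0,0,1],
  [-0.7,-0.6,0,0,1],
  [-0.7,-0.6,0,0,1],
  [-0.7,-0.6,0,0,1],
  [-0.7,-0.6,0,0,1],
  [-0.7,-0.6,0,0,1],
])

```text
clock: 1.15
position: [0.4217, 0.2237, 0.2268]
ee_rot: [0.402, 3.116, 0.0]
force: [1.4, 0.9, -1.4]
width: 1.001
gripper_force: 0.0
```

Emit:
pendant([
  [0,0,0,0.14,1],
  [0,0,0,0.14,1],
  [0,0,0,0.14,1],
  [0,0,0,0.14,1],
  [0,0,0,0.14,1],
  [0,0,0,0.14,1],
  [0,0,0,0.14,1],
  [0,0,0,0.14,1],
  [0,0,0,0.14,1],
  [0,0,0,0,1],
])

```text
clock: 2.15
position: [0.4209, 0.2254, 0.2266]
ee_rot: [-2.163, -2.278, 0.001]
force: [-0.7, 0.4, 0.5]
width: 1.0
gripper_force: 0.0
```

Create see.py:
```python
import sys
from h import *
from cell import arm
s=arm.observe();d=arm.get_image("wrist");d["T"]=wristT(s,d)
np.save(sys.argv[1]+".npy",d,allow_pickle=True);cv2.imwrite(f"pics/{sys.argv[1]}.png",d["image"])
m=R.from_rotvec(s["ee_rot"]).as_matrix()
print(s["position"],"ytool angle",np.arctan2(m[1,1],m[0,1]),"joints",s["joints"].round(2),s["clock"],s["force"],s["width"])
```

```bash
python3 see.py w1
```

```text
[0.42089541 0.2254071  0.22658636] ytool angle 0.05173179394411357 joints [-0.94  0.19  0.4   1.94 -0.09  1.02 -0.45] 2.15 [-0.69163394  0.36890265  0.46194076] 1.000484981973826
```

View pics/w1.png

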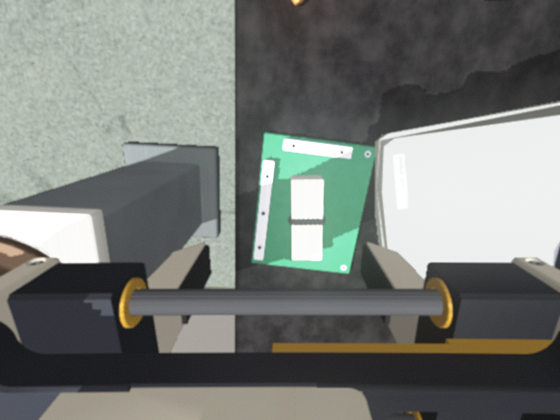

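Run:
```python
from h import *
d=np.load("w1.npy",allow_pickle=True).item();t=np.load("top.npy",allow_pickle=True).item();T=d["T"]
print(d["fx"],d["distortion"],T[:3,3])
def box(x,y): return [(x,y),(x,-y),(-x,-y),(-x,y)]
for n,o,p,z in (("plate",box(.0725,.0925),[(375,147),(349,273),(252,262),(264,134)],.01),("bar",box(.02,.055),[(323,177),(322,260),(292,260),(292,177)],.038)):
    w=ray(d,p,z,T);print(n,[np.round(q,4) for q in fit(o,w)[:3]],w.round(4).tolist())
c=(195+20/3.9,195+138/3.9)
for z in (0,.03,.06,.09,.12): print(z,ray(d,[(378,142)],z,T),ray(t,[c],z))
```

```text
289.33367205186585 [0.01626752 0.         0.         0.         0.        ] [0.4163584  0.30858841 0.38449901]
plate [array([0.4554, 0.1874]), np.float64(-0.0661), np.float64(1.9302)] [[0.5321, 0.2739], [0.5207, 0.0912], [0.3784, 0.1018], [0.3906, 0.2827]]
bar [array([0.4507, 0.1804]), np.float64(0.0671), np.float64(1.7726)] [[0.4657, 0.2376], [0.4746, 0.1251], [0.4346, 0.123], [0.428, 0.2357]]
0 [[0.53807919 0.27947244]] [[0.53516835 0.29487945]]
0.03 [[0.52858209 0.28174417]] [[0.53036693 0.29028856]]
0.06 [[0.519085  0.2840159]] [[0.52556552 0.28569768]]
0.09 [[0.5095879  0.28628764]] [[0.52076411 0.2811068 ]]
0.12 [[0.50009081 0.28855937]] [[0.51596269 0.27651591]]
```

Scaled: 0.04 m is 0.8, 0.035 m is 0.7.

Emit:
pendant([
  [-0.32,0.18,0.4,0,1],
  [-0.32,0.18,0.6,0,1],
  [-0.31,0.184,0.6,0,1],
  [0,0,0.8,0,1],
  [0,0,0.7,0,1],
  [0,0,0.6,0,1],
  [0,0,0.3,0,1],
  [0,0,0,0,1],
], squeeze=6)

```text
clock: 3.0
position: [0.4494, 0.1787, 0.0248]
ee_rot: [-2.156, -2.283, 0.006]
force: [0.4, -0.4, -0.4]
width: 0.997
gripper_force: 0.0
```

```bash
python3 see.py w2
```

```text
[0.44939823 0.17871051 0.02483374] ytool angle 0.05752311672193999 joints [-0.73  0.51  0.32  2.13 -0.3   0.55 -0.13] 3.0 [ 0.38433215 -0.36066463 -0.41646173] 0.9969154723616862
```

View pics/w2.png

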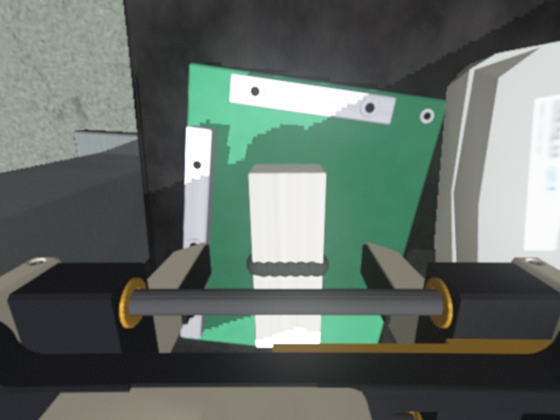

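Run:
```python
from h import *
d=np.load("w2.npy",allow_pickle=True).item();T=d["T"]
print("bead",ray(d,[(288,265)],.039,T))
w=ray(d,[(251,167),(325,167)],.038,T);print("bar +y end top",w,"yaw",np.arctan2(*(w[1]-w[0])[::-1]))
w=ray(d,[(232,101),(394,123)],.022,T);print("endfence inner top edge",w,"yaw",np.arctan2(*(w[1]-w[0])[::-1]))
w=ray(d,[(213,127),(208,245)],.022,T);print("long fence inner top edge",w,"yaw",np.arctan2(*(w[1]-w[0])[::-1])-np.pi/2)
```

```text
bead [[0.45040286 0.18172799]]
bar +y end top [[0.4285428  0.23537176]
 [0.46567019 0.23752722]] yaw 0.057990564901013356
endfence inner top edge [[0.41618246 0.26637758]
 [0.50211699 0.26026094]] yaw -0.0710581106230113
long fence inner top edge [[0.4060218  0.25273215]
 [0.40156247 0.18302521]] yaw -3.20547814052921
```

Emit:
pendant([
  [0,0,-0.04,0,0.4],
  [0,0,0,0,0.4],
  [0,0,0,0,0.4],
  [0,0,0,0,0.4],
  [0,0,0,0,0.4],
  [0,0,0,0,0.4],
  [0,0,0,0,0.4],
  [0,0,0,0,0.4],
], squeeze=6)

```text
clock: 3.85
position: [0.4507, 0.1795, 0.0287]
ee_rot: [-2.161, -2.281, 0.0]
force: [-0.5, 0.1, 1.7]
width: 0.433
gripper_force: 6.0
```

Scaled: -0.009 m is -0.18, 0.006 m is 0.12.

Emit:
pendant([
  [0,0,0,0.064,0.4],
  [0,0,0,0.064,0.4],
  [0.12,-0.18,0,0,0.4],
  [0.12,-0.18,0,0,0.4],
  [0.12,-0.18,0,0,0.4],
  [0.06,0,0,0,0.4],
  [0,0,0,0,0.4],
])

```text
clock: 4.55
position: [0.4244, 0.2034, 0.0286]
ee_rot: [-2.299, -2.14, 0.001]
force: [-1.3, 0.9, -0.9]
width: 0.435
gripper_force: 6.0
```

Emit:
pendant([
  [0.04,0,0,0,0.4],
  [0,0,0,0,0.4],
])

```text
clock: 4.75
position: [0.4255, 0.2046, 0.0286]
ee_rot: [-2.302, -2.138, 0.0]
force: [-0.9, 0.4, -0.2]
width: 0.434
gripper_force: 6.0
```

Emit:
pendant([
  [0.04,0,0,0,0.4],
  [0,0,0,0,0.4],
])

```text
clock: 4.95
position: [0.426, 0.2065, 0.0287]
ee_rot: [2.302, 2.137, 0.0]
force: [0.7, -0.3, -1.3]
width: 0.434
gripper_force: 6.0
```

Emit:
pendant([
  [0.04,0,0,0,0.4],
  [0,0,0,0,0.4],
])

```text
clock: 5.15
position: [0.426, 0.2088, 0.0287]
ee_rot: [-2.302, -2.138, -0.001]
force: [-0.1, -0.2, -2.2]
width: 0.438
gripper_force: 6.0
```

Emit:
pendant([
  [0.04,0,0,0,0.4],
  [0,0,0,0,0.4],
])

```text
clock: 5.35
position: [0.426, 0.2105, 0.0287]
ee_rot: [-2.302, -2.138, 0.0]
force: [-0.3, -0.4, -3.5]
width: 0.437
gripper_force: 6.0
```

Emit:
pendant([
  [0.04,0,0,0,0.4],
  [0,0,0,0,0.4],
])

```text
clock: 5.55
position: [0.4258, 0.2112, 0.0286]
ee_rot: [2.303, 2.136, -0.003]
force: [-0.4, -3.8, 0.1]
width: 0.436
gripper_force: 6.0
```

Emit:
pendant([
  [0,-0.04,0,0,0.4],
  [0,0,0,0,0.4],
])

```text
clock: 5.75
position: [0.4246, 0.2114, 0.0288]
ee_rot: [2.303, 2.135, -0.0]
force: [1.9, -5.5, -2.4]
width: 0.433
gripper_force: 6.0
```

Emit:
pendant([
  [0,-0.04,0,0,0.4],
  [0,0,0,0,0.4],
])

```text
clock: 5.95
position: [0.4227, 0.2115, 0.0288]
ee_rot: [2.303, 2.135, -0.0]
force: [1.8, -5.7, -2.2]
width: 0.435
gripper_force: 6.0
```

```bash
python3 see.py w3
```

```text
[0.42267156 0.21149806 0.02876623] ytool angle -0.07569943451913314 joints [-0.85  0.49  0.36  2.16 -0.33  0.54 -0.32] 5.95 [ 1.7700614  -5.65070633 -2.16971479] 0.4350086376905626
```

View pics/w3.png

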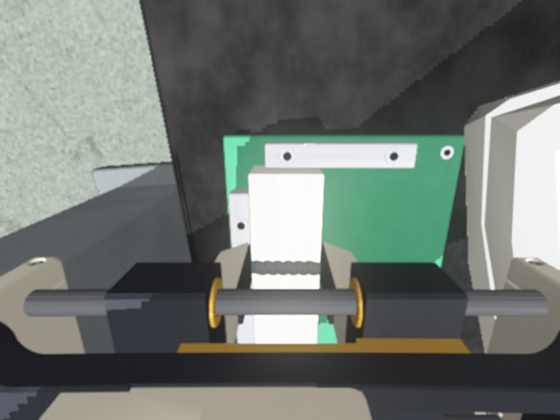

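Emit:
pendant([
  [0,-0.03,0,0,0.4],
  [0,0,0,0,0.4],
])

```text
clock: 6.2
position: [0.4223, 0.2116, 0.029]
ee_rot: [2.303, 2.134, 0.002]
force: [4.6, -6.0, -2.3]
width: 0.437
gripper_force: 6.0
```

Emit:
pendant([
  [0,-0.03,0,0,0.4],
  [0,0,0,0,0.4],
])

```text
clock: 6.4
position: [0.4221, 0.2117, 0.0293]
ee_rot: [2.302, 2.132, 0.005]
force: [7.8, -6.8, -2.4]
width: 0.44
gripper_force: 6.0
```

Emit:
pendant([
  [0,-0.03,0,0,0.4],
  [0,0,0,0,0.4],
])

```text
clock: 6.6
position: [0.422, 0.2118, 0.0296]
ee_rot: [2.302, 2.131, 0.008]
force: [10.3, -7.9, -2.6]
width: 0.435
gripper_force: 6.0
```

Emit:
pendant([
  [0,-0.02,0,0,0.48],
  [0,-0.02,0,0,0.48],
  [0,-0.02,0,0,0.48],
  [0,0,0,0,0.48],
  [0,0,0,0,0.48],
])

```text
clock: 7.1
position: [0.4193, 0.2121, 0.0297]
ee_rot: [2.302, 2.13, 0.009]
force: [11.4, -8.0, -2.2]
width: 0.492
gripper_force: 6.0
```

```bash
python3 see.py w4
```

```text
[0.41932257 0.21213914 0.02968122] ytool angle -0.07748823575874356 joints [-0.86  0.49  0.37  2.17 -0.33  0.53 -0.32] 7.1 [11.38939169 -7.95168337 -2.19215347] 0.49217981472332184
```

View pics/w4.png

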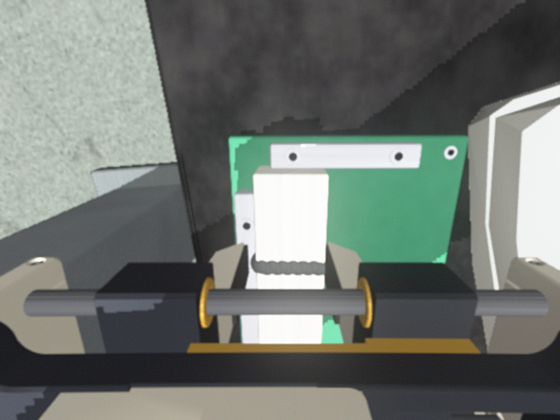

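Emit:
pendant([
  [0,0.06,0.02,0,0.48],
  [0,0,0.02,0,0.48],
  [0,0,0,0,0.3],
  [0,0,0,0,0.3],
  [0,0,0,0,0.3],
  [0,0,0,0,0.3],
], squeeze=35)

```text
clock: 7.75
position: [0.4224, 0.2132, 0.0279]
ee_rot: [2.301, 2.132, 0.011]
force: [11.2, -4.3, -0.5]
width: 0.431
gripper_force: 35.0
```

Emit:
pendant([
  [0,0,-0.1,0,0.3],
  [0,0,-0.3,0,0.3],
  [0,0,-0.6,0,0.3],
  [0,0,-0.6,0,0.3],
  [0,0,-0.4,0,0.3],
  [0,0,0,0,0.3],
])

```text
clock: 8.35
position: [0.4186, 0.2142, 0.1288]
ee_rot: [-2.301, -2.138, -0.007]
force: [-0.0, -0.2, -4.0]
width: 0.431
gripper_force: 35.0
```

```bash
python3 see.py w5
```

```text
[0.4186353  0.214228   0.12875738] ytool angle -0.07339371443866691 joints [-0.96  0.32  0.47  2.09 -0.21  0.77 -0.43] 8.35 [-0.03534429 -0.18180631 -3.98415068] 0.4307280291880426
```

View pics/w5.png

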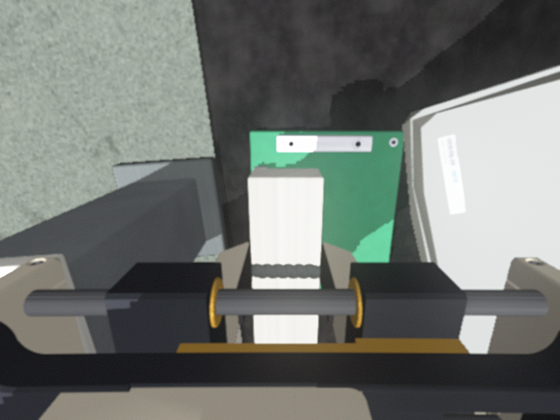

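Scaled: -0.03 m is -0.6.

Emit:
pendant([
  [0,0,-0.6,0.1,0.3],
  [0,0,-0.6,0.14,0.3],
  [0,0,-0.6,0.14,0.3],
  [0,0,0,0.14,0.3],
  [0,0,0,0.14,0.3],
  [0,0,0,0.14,0.3],
  [0,0,0,0.14,0.3],
  [0,0,0,0.14,0.3],
  [0,0,0,0.14,0.3],
  [0,0,0,0.14,0.3],
])

```text
clock: 9.4
position: [0.4167, 0.2129, 0.2151]
ee_rot: [3.133, 0.206, -0.003]
force: [-0.7, -0.5, -3.5]
width: 0.43
gripper_force: 35.0
```

Emit:
pendant([
  [0,0.6,0,0.027,0.3],
  [0.12,0.8,0,0,0.3],
  [0.12,0.8,0,0,0.3],
  [0.12,0.8,0,0,0.3],
  [0.12,0.8,0,0,0.3],
  [0.12,0.8,0,0,0.3],
  [0.12,0.8,0,0,0.3],
  [0.12,0.8,0,0,0.3],
  [0.12,0.4,0,0,0.3],
  [0,0,0,0,0.3],
])

```text
clock: 10.4
position: [0.5021, -0.113, 0.2153]
ee_rot: [3.135, 0.165, -0.002]
force: [-0.3, -0.2, -3.5]
width: 0.432
gripper_force: 35.0
```

```bash
python3 see.py w6
```

Run:
```python
from h import *
d=np.load("w5.npy",allow_pickle=True).item()
w=ray(d,[(249,171),(323,171),(286,270)],.1389,d["T"]); e=w-np.array([.4186,.2142])
a=-.0734;x=np.array([-np.sin(a),np.cos(a)]);y=np.array([np.cos(a),np.sin(a)])
print("tool-frame end corners & bead",e@x,e@y)
```

```text
[ 0.50211493 -0.1129726   0.21534573] ytool angle -1.4658486775912005 joints [-0.56  0.34  0.89  1.9  -0.3   1.04 -1.01] 10.4 [-0.3234513  -0.15093848 -3.4513649 ] 0.4323198400284962
tool-frame end corners & bead [ 0.05506981  0.05504433 -0.00259286] [-1.90301167e-02  1.91780955e-02  9.13029897e-05]
```

View pics/w6.png

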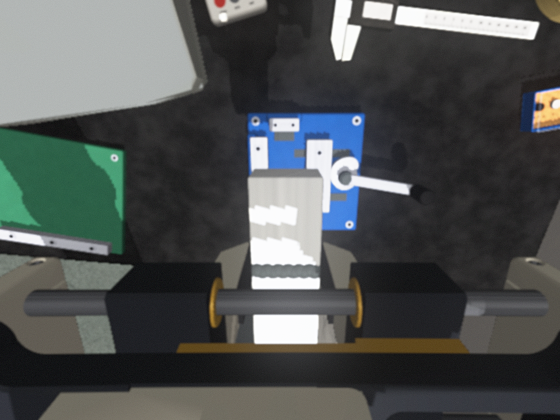

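Run:
```python
from h import *
d=np.load("w6.npy",allow_pickle=True).item();T=d["T"]
w=ray(d,[(249,114),(364,114),(357,231)],.014,T)
o,th,r,M=fit([(.075,.07),(.075,-.07),(-.075,-.07)],w);print("vice",o,th,r,w)
print("target bar",o+M@np.array([0,.026]),"stop",o+M@np.array([.055,.026]))
print("stop face top mid guess px", project(d,[[*(o+M@np.array([.055,.026])),.030]],T), project(d,[[*(o+M@np.array([.0,.046])),.026]],T))
print("hinge",ray(d,[(345,177)],.036,T),"lever end",ray(d,[(410,190)],.0355,T),"knob top",ray(d,[(425,194)],.0665,T))
im=d["image"];c=im[95:255,235:455];cv2.imwrite("pics/w6c.png",cv2.resize(c,None,fx=3.6,fy=3.6,interpolation=cv2.INTER_CUBIC))
```

```text
vice [ 0.51255756 -0.13824575] 0.10987208862665968 2.2331461832746644 [[ 0.57988377 -0.06250523]
 [ 0.59396768 -0.19736668]
 [ 0.44604456 -0.21621941]]
target bar [ 0.50970663 -0.11240253] stop [ 0.56437498 -0.10637171]
stop face top mid guess px [[284.63321752 132.4152464 ]] [[268.53860913 178.75600972]]
hinge [[ 0.52127522 -0.18276424]] lever end [[ 0.51352796 -0.26310272]] knob top [[ 0.51737877 -0.26585518]]
```

View pics/w6c.png

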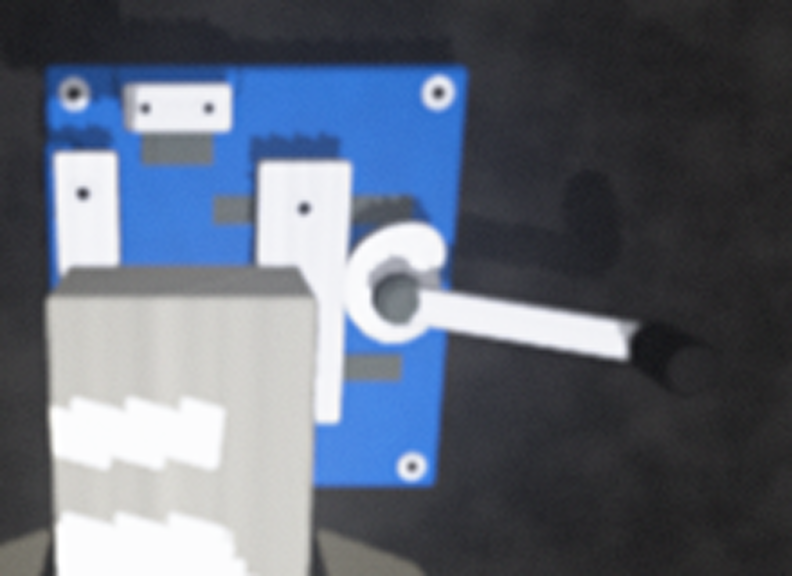

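Run:
```python
from h import *
d=np.load("w6.npy",allow_pickle=True).item();T=d["T"]
f=lambda l:[(235+a/3.6-.35,95+b/3.6-.35) for a,b in l]
w=ray(d,f([(47,67),(468,67),(435,487)]),.014,T)
o,th,r,M=fit([(.075,.07),(.075,-.07),(-.075,-.07)],w);print("vice",o,th,r)
v=lambda l,z:(ray(d,f(l),z,T)-o)@M*1000
print("fixed jaw",v([(119,153),(119,265)],.026),"moving jaw",v([(258,162),(257,265)],.026),"stop L/R",v([(127,132),(231,132)],.030))
h=ray(d,f([(396,298)]),.040,T)[0];k=ray(d,f([(690,370)]),.0665,T)[0]
print("hinge",h,"knob",k,np.linalg.norm(h-k),"lever ang",np.arctan2(*(k-h)[::-1])+np.pi/2-th)
t=o+M@[0,.026];print("bar target",t,"yaw",th)
```

```text
vice [ 0.51361952 -0.13701991] 0.1047970016715942 1.377991829778359
fixed jaw [[48.08036414 44.95375484]
 [11.49593254 45.66126601]] moving jaw [[45.21986357 -0.22605002]
 [11.47543116 -0.65607057]] stop L/R [[54.90210243 42.04702769]
 [54.89829196  8.88761636]]
hinge [ 0.52149033 -0.18151237] knob [ 0.51370516 -0.26827374] 0.0871099558582324 lever ang -0.1942881814010213
bar target [ 0.51089979 -0.11116255] yaw 0.1047970016715942
```

Emit:
pendant([
  [0.068,0.034,0.4,0,0.3],
  [0,0,0.7,0,0.3],
  [0,0,0.8,0,0.3],
  [0,0,0.7,0,0.3],
  [0,0,0.4,0,0.3],
  [0,0,0.2,0,0.3],
  [0,0,0.1,0,0.3],
  [0,0,0,0,0.3],
  [0,0,0,0,0.3],
])

```text
clock: 11.35
position: [0.5066, -0.1108, 0.0525]
ee_rot: [3.137, 0.173, 0.002]
force: [-1.2, 0.1, -3.3]
width: 0.433
gripper_force: 35.0
```

```bash
python3 see.py w7
```

```text
[ 0.50656591 -0.11083634  0.05252546] ytool angle -1.460732761358233 joints [-0.38  0.57  0.69  2.06 -0.56  0.71 -0.79] 11.35 [-1.2271584   0.10645403 -3.32331333] 0.4328598680932439
```

Emit:
pendant([
  [-0.028,0.068,0,0.004,0.3],
  [0,0,0,0,0.3],
])

```text
clock: 11.6
position: [0.5051, -0.1151, 0.0524]
ee_rot: [3.137, 0.165, 0.002]
force: [-0.2, -0.0, -1.9]
width: 0.429
gripper_force: 35.0
```

Emit:
pendant([
  [0,0,0.12,0,0.3],
  [0,0,0.1,0,0.3],
  [0,0,0,0,0.3],
])

```text
clock: 11.9
position: [0.5043, -0.1143, 0.0399]
ee_rot: [-3.137, -0.166, 0.002]
force: [0.5, 0.3, -2.5]
width: 0.429
gripper_force: 35.0
```

Scaled: 0.004 m is 0.08.

Emit:
pendant([
  [0,0,0.08,0,0.3],
  [0,0,0,0,0.3],
])

```text
clock: 12.1
position: [0.5046, -0.1144, 0.0362]
ee_rot: [-3.137, -0.166, 0.001]
force: [-0.2, 0.2, -3.8]
width: 0.43
gripper_force: 35.0
```

Emit:
pendant([
  [0,0,0.06,0,0.3],
  [0,0,0,0,0.3],
])

```text
clock: 12.3
position: [0.5047, -0.1144, 0.0334]
ee_rot: [-3.137, -0.166, 0.001]
force: [0.6, -0.4, -2.7]
width: 0.429
gripper_force: 35.0
```

Emit:
pendant([
  [0,0,0.04,0,0.3],
  [0,0,0,0,0.3],
])

```text
clock: 12.5
position: [0.505, -0.1146, 0.0319]
ee_rot: [-3.137, -0.166, -0.001]
force: [-0.8, 0.1, -0.7]
width: 0.431
gripper_force: 35.0
```

Scaled: 0.001 m is 0.02.

Emit:
pendant([
  [0,0,0.02,0,0.3],
  [0,0,0,0,0.3],
], squeeze=12)

```text
clock: 12.7
position: [0.5052, -0.1147, 0.0313]
ee_rot: [-3.137, -0.166, -0.001]
force: [-2.3, 0.2, 8.3]
width: 0.431
gripper_force: 12.0
```

Emit:
pendant([
  [0.04,0,0,0,0.3],
  [0.04,0,0,0,0.3],
  [0,0,0,0,0.3],
])

```text
clock: 13.0
position: [0.5079, -0.1145, 0.0312]
ee_rot: [-3.137, -0.165, 0.002]
force: [-5.6, -0.5, 12.2]
width: 0.433
gripper_force: 12.0
```

Emit:
pendant([
  [0.03,0,0,0,0.3],
  [0,0,0,0,0.3],
])

```text
clock: 13.2
position: [0.5092, -0.1145, 0.0312]
ee_rot: [-3.137, -0.164, 0.002]
force: [-6.2, -0.1, 12.1]
width: 0.433
gripper_force: 12.0
```

Emit:
pendant([
  [0.03,0,0,0,0.3],
  [0,0,0,0,0.3],
])

```text
clock: 13.4
position: [0.5107, -0.1143, 0.0312]
ee_rot: [-3.137, -0.164, 0.002]
force: [-6.7, -1.3, 12.0]
width: 0.434
gripper_force: 12.0
```

Emit:
pendant([
  [0.03,0,0,0,0.3],
  [0,0,0,0,0.3],
])

```text
clock: 13.6
position: [0.5123, -0.1142, 0.0312]
ee_rot: [-3.137, -0.164, 0.002]
force: [-7.2, -0.5, 11.3]
width: 0.435
gripper_force: 12.0
```

Scaled: 0.0015 m is 0.03, -0.0005 m is -0.01.

Emit:
pendant([
  [0,0,-0.01,0,0.3],
  [0.03,0,0,0,0.3],
  [0,0,0,0,0.3],
])

```text
clock: 13.9
position: [0.5148, -0.1135, 0.0312]
ee_rot: [-3.137, -0.166, 0.001]
force: [-2.1, -0.6, 2.0]
width: 0.433
gripper_force: 12.0
```

Emit:
pendant([
  [0.03,0,0,0,0.3],
  [0,0,0,0,0.3],
])

```text
clock: 14.1
position: [0.5148, -0.1134, 0.0312]
ee_rot: [-3.136, -0.165, 0.004]
force: [-7.0, -0.9, 7.9]
width: 0.433
gripper_force: 12.0
```

Emit:
pendant([
  [0.03,0,0,0,0.3],
  [0,0,0,0,0.3],
])

```text
clock: 14.3
position: [0.5153, -0.1133, 0.031]
ee_rot: [-3.136, -0.165, 0.007]
force: [-10.5, -1.2, 10.8]
width: 0.434
gripper_force: 12.0
```

```bash
python3 see.py w8
```

```text
[ 0.51525143 -0.11332301  0.03099623] ytool angle -1.465909383745199 joints [-0.35  0.61  0.66  2.04 -0.59  0.68 -0.77] 14.3 [-10.54147214  -1.18644204  10.78770683] 0.43424986545866295
```

The rows are not in the units I measure in: shifts go in shares of 50 mm. I convert before sending: -0.04 m is -0.8, -0.03 m is -0.6.

Emit:
pendant([
  [0,0,-0.01,0,0.55],
  [0,0,0,0,0.55],
  [0,0,0,0,0.55],
  [0,0,0,0,0.55],
  [0,0,-0.2,0,0.6],
  [0,0,-0.6,0,0.6],
  [0,0,-0.8,0,0.6],
  [0,0,-0.8,0,0.6],
  [0,0,0,0,0.6],
])

```text
clock: 15.25
position: [0.5206, -0.1145, 0.1569]
ee_rot: [3.136, 0.165, 0.012]
force: [-0.5, -0.4, -0.7]
width: 0.599
gripper_force: 0.0
```

```bash
python3 see.py w9
```

```text
[ 0.52062863 -0.11446294  0.15693769] ytool angle -1.4657578766031856 joints [-0.48  0.44  0.83  1.94 -0.41  0.93 -0.92] 15.25 [-0.49174324 -0.41399042 -0.70904321] 0.5993252276565388
```

Emit:
pendant([
  [0,0.6,0,0.14,0.6],
  [0,0.6,0,0.14,0.6],
  [0,0.6,0,0.14,0.6],
  [0,0.6,0,0.14,0.6],
  [0,0,0,0.14,0.6],
  [0,0,0,0.14,0.6],
  [0,0,0,0.14,0.6],
  [0,0,0,0.14,0.6],
  [0,0,0,0.14,0.6],
  [0,0,0,0.14,0.6],
])

```text
clock: 16.3
position: [0.505, -0.2306, 0.1511]
ee_rot: [2.501, -1.901, -0.002]
force: [-0.1, -0.1, -0.3]
width: 0.6
gripper_force: 0.0
```

```bash
python3 see.py w10
```

Run:
```python
from h import *
d=np.load("w9.npy",allow_pickle=True).item();T=d["T"]
o=np.array([.5138,-.1368]);th=.106;M=np.array([[np.cos(th),-np.sin(th)],[np.sin(th),np.cos(th)]])
# expected pixel of bar top far corners & stop; compare with edges in the grey image
P=[[*(o+M@q),z] for q,z in (((.055,.046),.042),((.055,.006),.042),((.055,.043),.030),((.055,.009),.030))]
print(project(d,P,T).round(1))
g=cv2.cvtColor(d["image"],cv2.COLOR_BGR2GRAY)
c=project(d,[P[0],P[1]],T).mean(0).astype(int);print(c);print(g[c[1]-20:c[1]+20,c[0]])
print(g[c[1]+25,c[0]-50:c[0]+50])
```

```text
[ 0.50501817 -0.23062863  0.15113852] ytool angle -2.870938490865283 joints [-0.43  0.66  1.19  1.9  -0.7   1.08 -1.82] 16.3 [-0.11856179 -0.10674274 -0.26339032] 0.6000074035586597
[[258.6 156.8]
 [301.2 156.8]
 [262.7 155.2]
 [297.5 155.1]]
[279 156]
[ 85  83  82 101 155 214 238 240 240 239 236 224 193 170 166 166 168 162
 149 132 166 232 251 252 251 251 251 251 251 251 251 251 251 251 251 251
 251 251 251 251]
[ 51  52  53  53  52  54  57  57  57  59  71  90 133 204 240 243 241 240
 240 241 242 243 243 243 242 242 241 242 242 244 244 242 194 149 215 251
 253 251 251 251 251 251 251 251 251 251 251 251 251 251 251 251 251 251
 251 251 251 251 251 251 251 251 251 251 251 251 251 251 251 251 251 251
 251 253 251 202 116 114 184 238 243 242 242 243 243 244 242 239 238 240
 238 213 176 169 202 234 242 242 241 241]
```

Emit:
pendant([
  [0.764,0.03,0,0,0.6],
  [0,0,0.6,0,0.6],
  [0,0,0.6,0,0.6],
  [0,0,0,0,0.6],
  [0,0,0,0,0.6],
], squeeze=10)

```text
clock: 16.85
position: [0.5139, -0.2681, 0.0918]
ee_rot: [2.507, -1.892, -0.002]
force: [-0.2, 0.1, 0.5]
width: 0.599
gripper_force: 0.0
```

```bash
python3 see.py w11
```

Run:
```python
from h import *
d=np.load("w11.npy",allow_pickle=True).item()
print(project(d,[[.5138,-.2678,.0665]],d["T"]))
```

```text
[ 0.5139429  -0.26814835  0.09181305] ytool angle -2.864034477435149 joints [-0.29  0.75  1.08  1.89 -0.79  1.01 -1.72] 16.85 [-0.19793116  0.05923818  0.52416773] 0.5992416068876587
[[284.92399011 242.0594028 ]]
```

Scaled: 0.02 m is 0.4, 0.009 m is 0.18.

Emit:
pendant([
  [0,0,0.4,0,0.6],
  [0,0,0.4,0,0.6],
  [0,0,0.18,0,0.6],
  [0,0,0,0,0.6],
], squeeze=10)

```text
clock: 17.3
position: [0.5145, -0.268, 0.0429]
ee_rot: [-2.507, 1.893, 0.001]
force: [0.9, -0.1, 1.2]
width: 0.601
gripper_force: 0.0
```

Emit:
pendant([
  [0,0,0,0,0.1],
  [0,0,0,0,0.1],
  [0,0,0,0,0.1],
  [0,0,0,0,0.1],
  [0,0,0,0,0.1],
  [0,0,0,0,0.1],
], squeeze=12)

```text
clock: 17.9
position: [0.5142, -0.2684, 0.0429]
ee_rot: [2.506, -1.894, 0.0]
force: [-0.8, -0.2, 2.1]
width: 0.189
gripper_force: 12.0
```

Run:
```python
import numpy as np
H=np.array([.5215,-.1822]);r=.0855
p=H+r*np.array([np.cos(-1.66),np.sin(-1.66)]);a=-2.864;print(p)
# waypoints: 12 steps lever -1.66 -> 0.06 world ; tool y angle -2.864 -> -1.82
N=18
for i in range(1,N+1):
    ph=-1.66+(1.74)*i/N; q=H+r*np.array([np.cos(ph),np.sin(ph)]);dw=q-p;dc=1.0/N
    x=np.array([-np.sin(a),np.cos(a)]);y=np.array([np.cos(a),np.sin(a)])
    print(i,round(ph,2),q.round(4),"row",(dw@x).round(4),(dw@y).round(4),0,round(-dc,3)); p=q;a+=dc
```

```text
[ 0.5138832  -0.26736005]
1 -1.56 [ 0.5221 -0.2677] row 0.0026 -0.0078 0 -0.056
2 -1.47 [ 0.5304 -0.2672] row 0.0023 -0.0079 0 -0.056
3 -1.37 [ 0.5386 -0.266 ] row 0.0019 -0.008 0 -0.056
4 -1.27 [ 0.5466 -0.2639] row 0.0016 -0.0081 0 -0.056
5 -1.18 [ 0.5543 -0.2611] row 0.0013 -0.0082 0 -0.056
6 -1.08 [ 0.5618 -0.2576] row 0.0009 -0.0082 0 -0.056
7 -0.98 [ 0.5689 -0.2534] row 0.0006 -0.0082 0 -0.056
8 -0.89 [ 0.5755 -0.2485] row 0.0003 -0.0083 0 -0.056
9 -0.79 [ 0.5817 -0.2429] row -0.0001 -0.0083 0 -0.056
10 -0.69 [ 0.5873 -0.2368] row -0.0004 -0.0083 0 -0.056
11 -0.6 [ 0.5922 -0.2302] row -0.0008 -0.0082 0 -0.056
12 -0.5 [ 0.5965 -0.2232] row -0.0011 -0.0082 0 -0.056
13 -0.4 [ 0.6001 -0.2158] row -0.0014 -0.0081 0 -0.056
14 -0.31 [ 0.603 -0.208] row -0.0018 -0.0081 0 -0.056
15 -0.21 [ 0.6051 -0.2   ] row -0.0021 -0.008 0 -0.056
16 -0.11 [ 0.6065 -0.1919] row -0.0024 -0.0079 0 -0.056
17 -0.02 [ 0.607  -0.1836] row -0.0027 -0.0078 0 -0.056
18 0.08 [ 0.6067 -0.1754] row -0.0031 -0.0077 0 -0.056
```

Emit:
pendant([
  [0.052,-0.156,0,-0.056,0.1],
  [0.046,-0.158,0,-0.056,0.1],
  [0.038,-0.16,0,-0.056,0.1],
  [0.032,-0.162,0,-0.056,0.1],
  [0.026,-0.164,0,-0.056,0.1],
  [0,0,0,0,0.1],
])

```text
clock: 18.5
position: [0.5549, -0.2626, 0.0429]
ee_rot: [2.746, -1.524, 0.0]
force: [-0.4, -1.2, 1.4]
width: 0.187
gripper_force: 12.0
```

Emit:
pendant([
  [0.018,-0.164,0,-0.056,0.1],
  [0.012,-0.164,0,-0.056,0.1],
  [0.006,-0.166,0,-0.056,0.1],
  [0,-0.166,0,-0.056,0.1],
  [0,0,0,0,0.1],
])

```text
clock: 19.0
position: [0.5825, -0.2446, 0.0429]
ee_rot: [2.898, -1.209, 0.002]
force: [0.9, -3.6, 0.2]
width: 0.192
gripper_force: 12.0
```

Scaled: -0.0083 m is -0.166, -0.0082 m is -0.164.

Emit:
pendant([
  [-0.02,-0.166,0,-0.056,0.1],
  [-0.02,-0.164,0,-0.056,0.1],
  [-0.022,-0.164,0,-0.056,0.1],
  [-0.028,-0.162,0,-0.056,0.1],
  [-0.036,-0.162,0,-0.056,0.1],
  [0,0,0,0,0.1],
])

```text
clock: 19.6
position: [0.6037, -0.2088, 0.0431]
ee_rot: [3.039, -0.793, 0.003]
force: [1.8, -2.7, -0.5]
width: 0.19
gripper_force: 12.0
```

Emit:
pendant([
  [-0.042,-0.16,0,-0.056,0.1],
  [-0.048,-0.158,0,-0.056,0.1],
  [0,0,0,0,0.1],
], squeeze=25)

```text
clock: 19.9
position: [0.6069, -0.193, 0.0431]
ee_rot: [3.078, -0.622, 0.003]
force: [2.3, -4.1, 0.2]
width: 0.19
gripper_force: 25.0
```

Scaled: -0.0078 m is -0.156, -0.003 m is -0.06.

Emit:
pendant([
  [-0.054,-0.156,0,-0.056,0.1],
  [-0.02,-0.06,0,0,0.1],
  [0,0,0,0,0.1],
])

```text
clock: 20.2
position: [0.6074, -0.183, 0.0432]
ee_rot: [3.092, -0.54, 0.004]
force: [2.9, -8.5, -2.1]
width: 0.188
gripper_force: 25.0
```

Emit:
pendant([
  [-0.02,-0.06,0,0,0.1],
  [0,0,0,0,0.1],
])

```text
clock: 20.4
position: [0.6073, -0.1822, 0.0433]
ee_rot: [3.088, -0.542, 0.006]
force: [3.6, -13.1, -5.2]
width: 0.188
gripper_force: 25.0
```

Emit:
pendant([
  [-0.02,-0.06,0,0,0.1],
  [0,0,0,0,0.1],
])

```text
clock: 20.6
position: [0.6073, -0.1821, 0.0434]
ee_rot: [3.084, -0.544, 0.008]
force: [4.5, -21.9, -9.7]
width: 0.186
gripper_force: 25.0
```

```bash
python3 see.py w12
```

```text
[ 0.60727639 -0.18205375  0.04344957] ytool angle -1.9202787586956254 joints [-0.29  0.76  0.79  1.78 -0.67  0.88 -1.12] 20.6 [  4.45559264 -21.87252085  -9.72130601] 0.1860020559939576
```

Scaled: -0.003 m is -0.06, -0.001 m is -0.02.

Emit:
pendant([
  [-0.02,-0.06,0,0,0.1],
  [0,0,0,0,0.1],
])

```text
clock: 20.85
position: [0.6072, -0.1818, 0.0436]
ee_rot: [3.08, -0.547, 0.01]
force: [5.5, -29.6, -13.6]
width: 0.191
gripper_force: 25.0
```

Emit:
pendant([
  [0.04,0.12,0,0,0.1],
  [0,0,0,0,0.1],
  [0,0,0,0,0.4],
  [0,0,0,0,0.4],
  [0,0,0,0,0.4],
  [0,0,-0.2,0,0.4],
  [0,0,-0.6,0,0.4],
  [0,0,-0.8,0,0.4],
  [0,0,-0.8,0,0.4],
  [0,0,0,0,0.4],
])

```text
clock: 21.85
position: [0.6094, -0.1791, 0.1688]
ee_rot: [3.095, -0.536, 0.013]
force: [-0.2, -0.1, -0.2]
width: 0.4
gripper_force: 0.0
```

```bash
python3 see.py w13
```

```text
[ 0.60942926 -0.17907163  0.16878806] ytool angle -1.9137279866411276 joints [-0.36  0.63  0.9   1.67 -0.55  1.1  -1.21] 21.85 [-0.22803351 -0.12416547 -0.15775028] 0.3999253211431141
```

Scaled: -0.037 m is -0.74, -0.0096 m is -0.192.

Emit:
pendant([
  [-0.74,-0.192,0,0,0.4],
  [-0.74,-0.192,0,0,0.4],
  [-0.74,-0.192,0,0,0.4],
  [0,0,0,-0.15,0.4],
  [0,0,0,-0.15,0.4],
  [0,0,0,-0.15,0.4],
  [0,0,0,0,0.4],
  [0,0,0,0,0.4],
])

```text
clock: 22.7
position: [0.5116, -0.1129, 0.1624]
ee_rot: [-3.137, -0.162, 0.001]
force: [0.5, -0.2, 0.3]
width: 0.4
gripper_force: 0.0
```

```bash
python3 see.py w14
```

Run:
```python
from h import *
d=np.load("w14.npy",allow_pickle=True).item();T=d["T"]
o=np.array([.5138,-.1368]);th=.106;M=np.array([[np.cos(th),-np.sin(th)],[np.sin(th),np.cos(th)]])
pr=lambda l,z:project(d,[[*(o+M@np.array(q)),z] for q in l],T).round(1)
g=cv2.cvtColor(d["image"],cv2.COLOR_BGR2GRAY).astype(int)
c=pr([(.055,.026)],.042)[0].astype(int);print("end exp",c);print(c[1]-15,g[c[1]-15:c[1]+12,c[0]])
for x in (.045,.03):
    e=pr([(x,.046),(x,.006)],.042);print("bar sides exp",e)
    r=int(round(e[0][1]));a=int(e[0][0])-14;b=int(e[1][0])-14
    print(a,g[r,a:a+28],b,g[r,b:b+28])
for L in (1.4,1.45,1.5):
    q=np.array([.5215,-.1822])+.085*np.array([np.cos(L+th-np.pi/2),np.sin(L+th-np.pi/2)]);p=project(d,[[*q,.0665]],T)[0];print(L,p)
u,v=p.astype(int);print(u-25,v,"row",g[v,u-25:u+25]);print("col",g[v-20:v+20,u] if v>20 else g[:40,u])
```

```text
[ 0.51161168 -0.11288733  0.162355  ] ytool angle -1.4676026077241366 joints [-0.5   0.43  0.84  1.95 -0.39  0.94 -0.93] 22.7 [ 0.46615563 -0.19632027  0.34077955] 0.4000793140632609
end exp [282 145]
130 [216 239 241 240 239 237 228 194 173 167 165 166 165 150 140 182 240 252
 252 251 251 251 251 251 251 251 251]
bar sides exp [[261.9 156.3]
 [303.7 156.2]]
247 [242 240 240 239 241 243 243 243 243 242 242 242 238 228 208 211 239 251
 251 251 251 251 251 251 251 251 251 251] 289 [251 251 251 251 251 251 251 251 251 251 251 251 251 251 249 239 237 241
 243 243 244 244 243 242 240 239 240 242]
bar sides exp [[262.3 171.8]
 [303.5 171.7]]
248 [241 240 241 242 243 244 243 244 242 242 243 242 237 208 184 220 249 252
 251 251 251 251 251 251 251 251 251 251] 289 [251 251 251 251 251 251 251 251 251 251 251 251 251 252 247 232 235 241
 242 243 244 243 243 241 240 241 242 243]
1.4 [386.62111277 109.39237724]
1.45 [381.59765946 108.63664856]
1.5 [376.51302775 108.14985283]
351 108 row [35 33 34 37 34 36 36 43 42 43 38 31 27 27 29 30 30 27 31 35 41 43 49 52
 49 49 49 51 47 50 50 48 48 47 50 48 41 38 38 40 44 42 41 42 44 45 42 41
 41 39]
col [45 43 46 44 44 46 46 47 47 51 49 46 41 34 33 39 45 49 51 48 49 48 48 49
 49 48 49 47 50 47 48 46 45 42 46 67 83 90 96 97]
```

```bash
python3 -c "
from cell import arm
print(arm.sign_off())"
```

```text
the job is handed in; nothing more can be done
None
```

The job is handed in at about 22.7 s of 69 s. The bar was squared in the corner, then set down in the vice against the end stop and clamped, with the lever pushed until it stopped moving. My last image measurements agreed with that, but sign-off gave no verdict.

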